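Set up the spraying turntable for a round of glaze test tiles

ROBOT

A 6-joint arm with a two-finger parallel gripper is mounted at the origin on a cart in front of the work surface, level with it; the furniture and walls round the work are solid. World frame = base frame: x ahead of the robot, y to its left, z up, the work surface at z = 0. Lengths are in m, angles in rad, forces in N, time in s.
With the tool pointing down it reaches from about 0.35 to 1 m from the base axis. Payload 7.1 kg.
Tool frame: the origin (TCP) lies between the finger pads; the fingertips stand 22 mm ahead of it and the grasp point (between the pads) lies 3 mm ahead of it; x points along the fingers, y is the direction in which the jaws open and shut, and the axes are right-handed (so a half turn about x gives the same grasp; the last joint's range is limited). The gripper opens to 85 mm and grips with 20 to 120 N. Pads are 22 mm wide; open, the fingers measure 114 mm over their backs; the gripper's body (76 mm by 85 mm) begins 54 mm behind the grasp point. The pads swing forward as they close: fully open they stand 13 mm farther back than shut.
Start: joints at [-1.273, 0.423, 1.63, -0, 1.089, -0.019], TCP at [0.195, -0.594, 0.217] pointing down, gripper open.
Joint ranges: [-3, 3], [-0.9, 2.11], [0.09, 2.58], [-1.31, 4.45], [0.11, 2.69], [-2.54, 2.54]. Speed limits (rad/s): [2.39, 2.39, 3.01, 3.14, 3.14, 3.14].

INTERFACE

Orientations are given as a rotation vector (axis times angle).
In Python, from rig import manip gives the robot as it stands. The module is installed in compiled form; this text tells all that it offers. Calls block until the motion is done:
- manip.move_to(position, orientation): joint-space move of the TCP to a pose.
- manip.servo_line(position, orientation=None, rate=0.15): straight line of the TCP; orientation=None keeps the orientation; rate is the mean speed in m/s.
- manip.set_joints(angles): joint-space move.
- manip.command_gripper(opening, f_grip=None): finger opening in m; f_grip is the grip in N (None keeps the last); returns when the fingers have stopped.
- manip.hold(seconds).
- manip.solve_ik(position, orientation): joint angles nearest the present ones, or None.
- manip.camera(name): name is "scene" or "top" or "wrist"; returns a dict with "image" (480x640x3 uint8, red, green, blue), "fx", "fy", "cx", "cy" (pixels), "cam_to_world" (4x4, takes a point from camera to world coordinates); the wrist camera has in their place "mount" (4x4, takes a point from camera to tool coordinates, whose origin is the TCP and whose axes are the tool frame's). Camera axes: x right, y down, z forward; pixel columns grow to the right and rows downward; lengths in m; the calibration is good to about 2 mm. A picture is of the moment at which its call begins: read the wrist's pose just before it. There is no depth.
A pose or a line that the arm cannot do raises manip.IKError and nothing moves.
- manip.sign_off(): hands the job in, once; it reports no verdict.
Readings, each from a call of its own:
- manip.get_time(): time.
- manip.get_joint_positions(): joint angles.
- manip.get_joint_vel(): joint speeds.
- manip.get_tau(): joint torques, N m.
- manip.get_position(): TCP position.
- manip.get_ee_rot(): TCP orientation.
- manip.get_contact_force(): force on the tool from outside, world axes, zero at the start.
- manip.get_torque(): the same for the moment, N m.
- manip.get_width(): finger opening in m.
Only numpy, scipy, OpenCV 4.12 (cv2) and the standard library are available. Lean on these libraries where they do the work, as an engineer would, in place of code of your own. Each camera call takes 0.05 s, during which the arm holds its last target. There are 200 camera calls.

TASK

Get the spraying turntable ready for a round of test tiles: take the black dust cap off its splined spindle and leave it in the olive dish, then fit the round tile carrier on the spindle, turned so that its keyway lines up with the teeth and it drops fully home. Then lay every test tile that lies loose on the table to the left of the turntable flat in a nest of the carrier, one to a nest. The glaze jar must end up standing on the round cork mat, wholly on it; do not tip the jar or knock the other cups about.

Things in the scene. Friction and masses are not known exactly. Their poses are not given: they have to be found in the camera images.
- spindle_seat (a point): Top of the flange (90 mm disc, 60 mm above the table) on the vertical axis of the turntable's spindle; the carrier's underside rests here when home. The turntable is a round grey housing 160 mm across, fixed. The four spindle teeth point along this point's x and y axes, both ways. The spindle turns about z with light friction (0.06 N m) and stays where left.
- spindle_top (a point): Top end of the steel spindle, 30 mm above the flange, same axes. The spindle is a round core of 14 mm with four straight upright teeth with rounded top ends, each 6 mm wide, 30 mm across from tooth tip to opposite tooth tip. At the start the dust cap hides it.
- dust_cap_mid (a point): Centre (half-way up, 23 mm above its underside) of the black dust cap: plain, round, 43 mm across, 46 mm high, closed above, open below, 60 g, z up. At the start it stands loosely over the spindle teeth with its underside on the flange; it lifts straight off, clear after 30 mm.
- dish_floor (a point): Olive-green round dish, 164 mm across its rim, 43 mm high, fixed. This point is the centre of its inner floor, 10 mm above the table; the flat part of the floor is about 90 mm across, the wall slopes up from there.
- carrier: Tile carrier, 450 g: round grey plate, 212 mm across, 8 mm thick, on a short square hub (38 mm) with a round foot (84 mm), black bar handle on top. Origin: centre of the underside of the foot, z up; plate top at z = 42 mm. It stands on its foot on the table at the start.
- carrier_keyway (a point): Mouth of the keyway in the carrier's underside, on its axis: two crossed slots, 10 mm wide, 34 mm long, 34 mm deep, along the carrier's x and y axes. It drops on the spindle when the carrier's x axis points along any of the four teeth (any quarter turn), with 2 mm play all round and about 7 degrees either way. Out of line it stays up on the tooth ends, 30 mm too high.
- carrier_handle (a point): Middle of the carrier's black bar handle, on the carrier's axis, 66 mm above the underside of the foot. The bar is 40 mm long along the carrier's x axis, 16 mm thick along its y axis, and stands 44 mm above the plate (42 to 86 mm above the underside of the foot).
- glaze_jar_mid (a point): Centre of the glaze jar, the only jar that stands in front, to the left of the turntable: a round jar with a pale body and a black screw lid, 65 mm across, 86 mm high, 240 g, upright. This point is half-way up, 43 mm above its underside; z points up.
- cork_mat_top (a point): Round cork mat, 100 mm across, 5 mm thick, fixed on the table in front of the turntable. This point is the centre of its top face.
- green_tumbler: Green pottery tumbler, 65 mm across, 84 mm high, standing at the back on the right: not part of the job. Origin at the centre of its underside.
- bisque_cup: Pale pink unglazed cup, 68 mm across, 62 mm high, standing behind the turntable on the left: not part of the job. Origin at the centre of its underside.
- nest_1 (a point): One of five equal nests on the carrier's plate, every 72 degrees, 76 mm from its axis (axes as the carrier's). This point is where a seated tile's centre lies, 4.5 mm above the plate, 46.5 mm above the underside of the foot. The tile lies with its long (56 mm) side square to the radius from the carrier's axis.
- tile_1_mid (a point): Centre of a glaze test tile (half of its top is glazed): 56 mm along its x axis, 41 mm along y, 9 mm thick, 40 g, lying flat on the table at the start; this point is half-way up, z up. Between three and five of the five tiles are there; None for an absent one.
- nest_2 (a point): Nest 2, like nest_1. Six dome-topped steel pins, 6 mm thick and 8 mm high, bound each nest with 1.5 mm play round the tile: two on each long side, 34 mm apart in the clear so that fingers pass between them, and one at each end. A dark pad marks the floor.
- tile_2_mid (a point): As tile_1_mid.
- nest_3 (a point): Nest 3, like nest_1 and nest_2.
- tile_3_mid (a point): As tile_1_mid.
- nest_4 (a point): Nest 4, like nest_1 and nest_2.
- tile_4_mid (a point): As tile_1_mid.
- nest_5 (a point): Nest 5, like nest_1 and nest_2.
- tile_5_mid (a point): As tile_1_mid.
Mind the look-alikes: they are no part of the job. Leave any red look-alike of the part that bears tile_4_mid alone.

How it is judged:
On the way, in this order (a step that is already met when the one before it is completed fails the run):
1. the tile carrier is fully home on the spindle, its underside on the flange (distance between carrier and spindle_seat below 0.005 m and angle between carrier's own z axis and vertical below 0.06 rad), for 0.3 s.
2. every test tile lies flat in a nest of the carrier, which is on the spindle (all of step 1 and (distance between tile_1_mid and nest_1 below 0.006 m or distance between tile_1_mid and nest_2 below 0.006 m or distance between tile_1_mid and nest_3 below 0.006 m or distance between tile_1_mid and nest_4 below 0.006 m or distance between tile_1_mid and nest_5 below 0.006 m) and (distance between tile_2_mid and nest_1 below 0.006 m or distance between tile_2_mid and nest_2 below 0.006 m or distance between tile_2_mid and nest_3 below 0.006 m or distance between tile_2_mid and nest_4 below 0.006 m or distance between tile_2_mid and nest_5 below 0.006 m) and (distance between tile_3_mid and nest_1 below 0.006 m or distance between tile_3_mid and nest_2 below 0.006 m or distance between tile_3_mid and nest_3 below 0.006 m or distance between tile_3_mid and nest_4 below 0.006 m or distance between tile_3_mid and nest_5 below 0.006 m) and (distance between tile_4_mid and nest_1 below 0.006 m or distance between tile_4_mid and nest_2 below 0.006 m or distance between tile_4_mid and nest_3 below 0.006 m or distance between tile_4_mid and nest_4 below 0.006 m or distance between tile_4_mid and nest_5 below 0.006 m) and (distance between tile_5_mid and nest_1 below 0.006 m or distance between tile_5_mid and nest_2 below 0.006 m or distance between tile_5_mid and nest_3 below 0.006 m or distance between tile_5_mid and nest_4 below 0.006 m or distance between tile_5_mid and nest_5 below 0.006 m) and angle between the z axis of each of tile_1_mid, tile_2_mid, tile_3_mid, tile_4_mid, tile_5_mid and the z axis of carrier, either way round below 0.08 rad), for 0.3 s.
At the end, for the whole second after the job is handed in: Cap in the dish (centres within 60 mm); carrier level and fully home on the spindle (within 5 mm of the flange); every tile present flat in a nest, one to a nest (within 6 mm of its centre); jar upright on the cork mat (centres within 20 mm) (all of step 2 and horizontal distance between dust_cap_mid and dish_floor below 0.06 m and height (world z) of dust_cap_mid below 0.06 m and horizontal distance between glaze_jar_mid and cork_mat_top below 0.02 m and angle between glaze_jar_mid's own z axis and vertical below 0.06 rad and height (world z) of glaze_jar_mid below 0.053 m); the robot touches nothing.
It fails at once if the glaze jar is tipped over (angle between glaze_jar_mid's own z axis and vertical above 0.8 rad).
It fails at once if the green tumbler or the pink cup is knocked more than 3 cm aside (distance of any of green_tumbler, bisque_cup from where it was at the start of the episode above 0.03 m).
Of tile_1, tile_2, tile_3, tile_4, tile_5 only 3 to 5 are there at a start; the rules pass over those that are not, and their reading is None.
At some moment in a run one of tile_1, tile_2, tile_3, tile_4, tile_5 may be knocked a few centimetres aside while the robot is not near it.
It also fails if it takes over 210 s, if anything falls off the work surface, if the arm or the gripper's body presses on something with over 40 N, if the wrist force passes 120 N, or if a joint passes its speed limit or range.

## Working session

There is one attempt and no reset: what is moved stays moved. The work goes in short steps, each a Python script; the robot and the scene stay as the last script left them, time stands still between calls to the robot, and variables do not carry over. Pictures are saved under pics/ and viewed, about 12 in all and at most 16, crops included, and the job is handed in when it is done.

```bash
mkdir -p pics; python3 - <<'E'
from rig import manip as m
import cv2,numpy as np
np.set_printoptions(precision=4,suppress=True)
for n in ("scene","top"):
    c=m.camera(n); cv2.imwrite(f"pics/{n}0.png",c["image"][...,::-1]); print(n,c["fx"],c["fy"],c["cx"],c["cy"]);print(c["cam_to_world"])
c=m.camera("wrist");print(c["fx"],c["cx"],c["cy"],c["mount"]);print(m.get_position(),m.get_ee_rot(),m.get_time())
E
```

```text
scene 542.7009513837573 542.7009513837573 316.9936260081317 238.42582729816633
[[-0.7619 -0.4866  0.4274 -0.0191]
 [-0.6476  0.581  -0.493   0.7053]
 [-0.0084 -0.6524 -0.7578  1.1317]
 [ 0.      0.      0.      1.    ]]
top 538.0483680169452 538.0483680169452 323.9015533743179 236.26126992882558
[[-0.01   -0.9984  0.0549  0.5158]
 [-0.9999  0.0102  0.0037  0.0371]
 [-0.0042 -0.0549 -0.9985  1.3347]
 [ 0.      0.      0.      1.    ]]
428.98666761050254 320.90642500651126 234.30402983167545 [[ 0.0005 -0.2807  0.9598 -0.1567]
 [ 1.      0.0003 -0.0005 -0.0001]
 [-0.0002  0.9598  0.2807 -0.0708]
 [ 0.      0.      0.      1.    ]]
[ 0.1946 -0.5935  0.2168] [ 2.0506  0.3288 -2.051 ] 0.15
```

View pics/scene0.png

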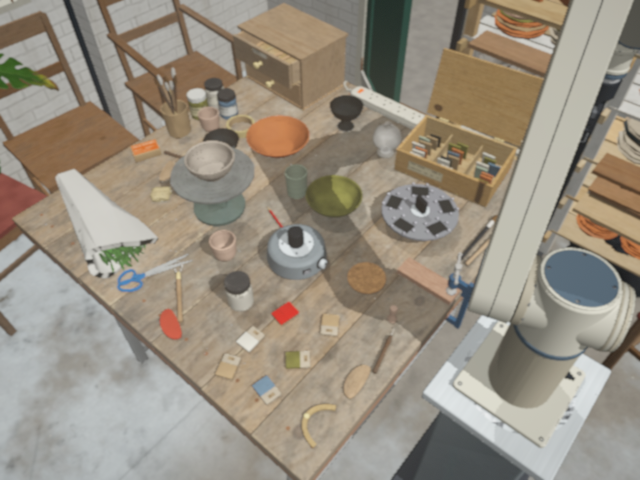

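View pics/top0.png

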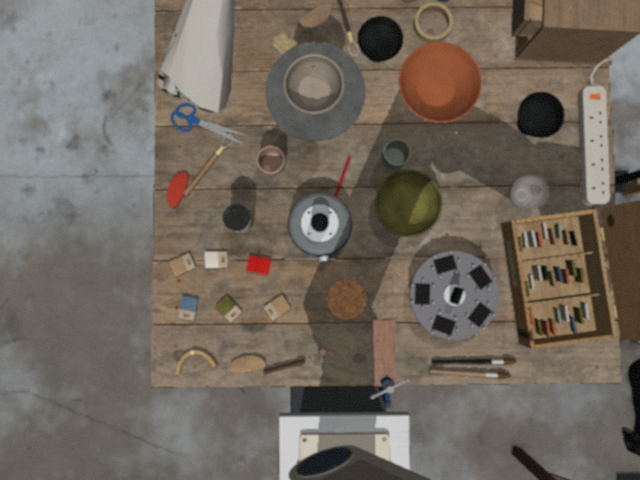

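All five tiles are seen in the top image: tan (183,265), white (216,260), blue (188,306), green (229,308) and light tan (277,307). The look-alikes and other items there:
- The red tile at (259,264) is a look-alike.
- The jar is the black lid at (236,217). The black bowls at (380,38) and (540,115) are not it.
- The cap is at (320,222) on the turntable. The other turntable, at (315,88), carries a bowl.
- The dish is olive at (408,202), not the orange one at (440,80).
- The carrier is at (455,294) and the cork mat at (347,299).

Next I triangulate roughly and take close wrist views.

```bash
cat > h.py <<'E'
from rig import manip as m
import cv2,numpy as np
from scipy.spatial.transform import Rotation as Ro
np.set_printoptions(precision=4,suppress=True)
def down(yaw):  # tool x down, jaw axis y at yaw
    c,s=np.cos(yaw),np.sin(yaw)
    return Ro.from_matrix(np.array([[0,c,s],[0,s,-c],[-1,0,0]])).as_rotvec()
def shot(n,save=None):
    p=np.array(m.get_position());R=Ro.from_rotvec(m.get_ee_rot()).as_matrix()
    c=m.camera(n)
    if n=="wrist":
        T=np.eye(4);T[:3,:3]=R;T[:3,3]=p;c["T"]=T@c["mount"]
    else:c["T"]=c["cam_to_world"]
    c["K"]=np.array([[c["fx"],0,c["cx"]],[0,c["fy"],c["cy"]],[0,0,1.]])
    if save:
        np.savez(f"pics/{save}.npz",image=c["image"],T=c["T"],K=c["K"])
    return c
def load(s): return dict(np.load(f"pics/{s}.npz"))
def ray(c,px):
    d=c["T"][:3,:3]@np.linalg.inv(c["K"])@np.array([px[0],px[1],1.]);return c["T"][:3,3],d/np.linalg.norm(d)
def on(c,px,z):
    o,d=ray(c,px);return o+d*(z-o[2])/d[2]
def proj(c,P):
    q=c["K"]@(c["T"][:3,:3].T@(np.asarray(P)-c["T"][:3,3]));return q[:2]/q[2]
def tri(a,pa,b,pb):
    o1,d1=ray(a,pa);o2,d2=ray(b,pb)
    s=np.linalg.lstsq(np.c_[d1,-d2],o2-o1,rcond=None)[0]
    x,y=o1+s[0]*d1,o2+s[1]*d2;return (x+y)/2,np.linalg.norm(x-y)
def ortho(c,cx,cy,z,span,n=500):
    """top-down metric picture: up=+x, left=+y"""
    k=n/span
    w=np.array([[cx+span/2,cy+span/2],[cx+span/2,cy-span/2],[cx-span/2,cy-span/2],[cx-span/2,cy+span/2]])
    src=np.float32([proj(c,[*p,z]) for p in w]);dst=np.float32([[0,0],[n,0],[n,n],[0,n]])
    return cv2.warpPerspective(np.ascontiguousarray(c["image"]),cv2.getPerspectiveTransform(src,dst),(n,n))
def o2w(px,cx,cy,span,n=500):
    return np.array([cx+span/2-px[1]*span/n,cy+span/2-px[0]*span/n])
def goto(p,yaw,line=False,rate=.15):
    """joint move with the jaw yaw (mod pi) of smallest wrist travel"""
    if line: return m.servo_line(p,down(yaw),rate)
    q0=np.array(m.get_joint_positions());best=None
    for k in(-1,0,1,2):
        y=yaw+k*np.pi
        q=m.solve_ik(p,down(y))
        if q is not None and(best is None or abs(q[5])+.01*abs(q[0]-q0[0])<best[0]):best=(abs(q[5]),y)
    m.move_to(p,down(best[1]));return best[1]
def tell(*a): print(*a,"t",round(m.get_time(),1),"F",np.array(m.get_contact_force()).round(1),"w",round(m.get_width(),4))
E
python3 - <<'E'
from h import *
a=shot("top");b=shot("scene")
for n,pa,pb in [("cap top",(320,222),(296,231)),("jar lid",(236,217),(237,280)),("mat",(347,299),(366,278)),("dish rim",(408,201),(334,192)),("carrier handle",(456,294),(421,204)),
 ("tan",(183,265),(228,366)),("white",(216,260),(250,339)),("blue",(188,306),(265,389)),("green",(229,308),(298,359)),("ltan",(277,307),(330,325)),("red",(259,264),(285,313))]:
    print(n,*tri(a,pa,b,pb))
y=goto([.44,.27,.30],np.pi/2);tell(y,np.array(m.get_joint_positions()))
c=shot("wrist","w1")
print(c["T"])
cv2.imwrite("pics/w1.png",c["image"][...,::-1])
o=ortho(c,.47,.28,.009,.5,600);cv2.imwrite("pics/w1o.png",o[...,::-1])
E
```

```text
cap top [0.6171 0.0508 0.1032] 0.0018074382667785697
jar lid [0.6322 0.2467 0.0852] 0.0015667971549522168
mat [ 0.4346 -0.0126 -0.0033] 0.0032196577855437467
dish rim [ 0.6681 -0.1617  0.0493] 0.0027073042158252325
carrier handle [ 0.4462 -0.2678  0.0629] 0.001186183826172747
tan [0.523  0.3932 0.0018] 0.004419831185840292
white [0.5344 0.3111 0.0022] 0.0038686323964547287
blue [0.4208 0.3796 0.0009] 0.001540932467860082
green [0.4143 0.2778 0.0011] 4.061824054141958e-05
ltan [0.4158 0.1595 0.0006] 0.00036108569048013143
red [ 0.5223  0.2039 -0.0001] 0.0009609415384215248
1.5707963267948966 [ 0.5263  0.1697  1.783  -0.0001  1.1891 -1.0434] t 3.4 F [-0.   0.9  0.2] w 0.0852
[[ 0.0008  0.9598  0.2807  0.3684]
 [ 1.     -0.0009  0.0001  0.2695]
 [ 0.0003  0.2807 -0.9598  0.4566]
 [ 0.      0.      0.      1.    ]]
```

View pics/w1o.png

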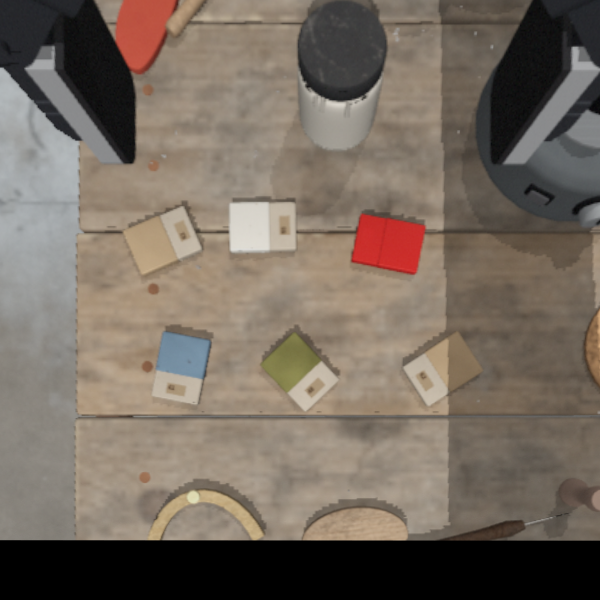

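The wrist ortho (0.833 mm/px) shows all five tiles clearly: tan (163,241), white (263,226), blue (182,368), green (300,371) and light tan (442,369). The red look-alike is at (388,243) and the black-lidded jar at about (343,50). Next I refine the tiles with a rectangle fit and look closely at the turntable and carrier.

```bash
cat >> h.py <<'E'
from scipy.optimize import minimize
def fitrect(c,guess,z,L=.056,W=.041,S=.16,search=.012,da=12):
    """fit a known rectangle (long side along angle) to the edges of an ortho crop"""
    x0,y0,a0=guess;n=400;g=cv2.GaussianBlur(ortho(c,x0,y0,z,S,n),(0,0),2).astype(np.float32)
    gx=np.stack([cv2.Sobel(g[...,k],cv2.CV_32F,1,0) for k in range(3)],-1);gy=np.stack([cv2.Sobel(g[...,k],cv2.CV_32F,0,1) for k in range(3)],-1)
    t=np.linspace(-.46,.46,30)
    def score(v):
        x,y,a=v;u=np.array([np.cos(a),np.sin(a)]);w=np.array([-u[1],u[0]]);s=0
        for nn,tt,hn,ht in((u,w,L/2,W),(-u,w,L/2,W),(w,u,W/2,L),(-w,u,W/2,L)):
            P=np.array([x,y])+nn*hn+np.outer(t*ht,tt)
            px=((y0+S/2-P[:,1])*n/S).astype(np.float32);py=((x0+S/2-P[:,0])*n/S).astype(np.float32)
            A=cv2.remap(gx,px,py,cv2.INTER_LINEAR)[:,0];B=cv2.remap(gy,px,py,cv2.INTER_LINEAR)[:,0]
            d=np.abs(A*(-nn[1])+B*(-nn[0])).sum(1)
            s+=np.mean(np.minimum(d,np.percentile(d,80)))**.5
        return -s
    best=min(((score((x0+i,y0+j,a0+k)),(x0+i,y0+j,a0+k)) for i in np.arange(-search,search+1e-9,.002) for j in np.arange(-search,search+1e-9,.002) for k in np.radians(np.arange(-da,da+1,4))),key=lambda q:q[0])
    r=minimize(score,best[1],method="Nelder-Mead",options=dict(initial_simplex=np.array(best[1])+np.array([[0,0,0],[.002,0,0],[0,.002,0],[0,0,.05]])))
    return r.x,-r.fun
def drawrect(o,v,cx,cy,span,n,L=.056,W=.041,col=(255,0,255)):
    x,y,a=v;u=np.array([np.cos(a),np.sin(a)]);w=np.array([-u[1],u[0]])
    P=[np.array([x,y])+u*i*L/2+w*j*W/2 for i,j in((1,1),(1,-1),(-1,-1),(-1,1))]
    cv2.polylines(o,[np.int32([[(cy+span/2-p[1])*n/span,(cx+span/2-p[0])*n/span] for p in P])],True,col,1)
E
cat > tiles.py <<'E'
import numpy as np
from h import o2w
G={k:(*o2w(p,.47,.28,.5,600),np.radians(a)) for k,p,a in(("tan",(163,241),-63),("white",(263,226),90),("blue",(182,368),-12),("green",(300,371),46),("ltan",(442,369),-46))}
E
python3 - <<'E'
from h import *
from tiles import G
c=load("w1");o=ortho(c,.46,.29,.009,.4,400)
for k,g in G.items():
    v,s=fitrect(c,g,.009);print(k,v,np.degrees(v[2]),s);drawrect(o,v,.46,.29,.4,400)
goto([.57,.05,.32],np.pi/2);c=shot("wrist","w2");o2=ortho(c,.617,.051,.106,.25,400)
goto([.40,-.268,.30],np.pi/2);c=shot("wrist","w3");o3=ortho(c,.446,-.268,.042,.26,400);tell()
cv2.imwrite("pics/v3.png",np.hstack([o2,o3])[...,::-1]);cv2.imwrite("pics/v4.png",o[...,::-1])
E
```

```text
tan [ 0.52    0.3951 -1.1762] -67.38988476550435 48.49286492781435
white [0.5315 0.3116 1.5834] 90.72058913268417 59.291277515874
blue [ 0.4134  0.3787 -0.1871] -10.722468668896948 43.181964498039456
green [0.4109 0.2816 0.7737] 44.33213937965871 39.43189864370588
ltan [ 0.412   0.1603 -0.9873] -56.56944600097954 40.566276057209635
t 6.7 F [-0.3  0.8 -0.8] w 0.0857
```

View pics/v3.png

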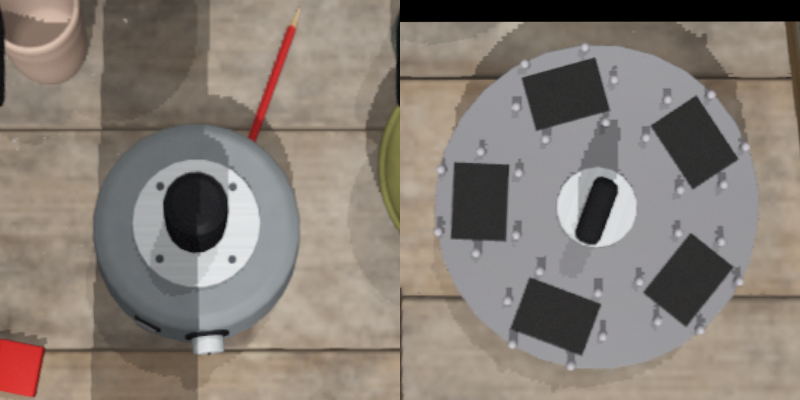

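View pics/v4.png

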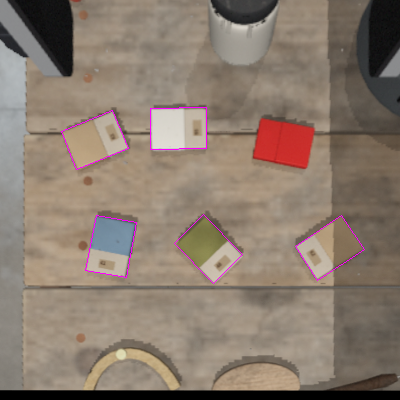

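The left panel shows the cap (196,206) and the four flange screws around about (196,222). The right panel shows the carrier's plate centre (195,206), its five dark nests, and the handle running about (206,182) to (188,240). The tile fits sit on their outlines. Now I move the cap.

```bash
python3 - <<'E'
from h import *
c=load("w2")
S=np.array([(160,186),(233,187),(159,259),(232,259)])
P=np.array([on(c,proj(c,[*o2w(s,.617,.051,.25,400),.106]),.06) for s in S]);ctr=P.mean(0);print(P[:,:2],"centre",ctr)
print("cap",o2w((196,206),.617,.051,.25,400))
h,s=fitrect(load("w3"),(.4418,-.2651,np.radians(-17)),.086,.040,.016,search=.01);print("handle",h,np.degrees(h[2]))
x,y=ctr[:2]
yw=goto([x,y,.17],np.pi/2)
m.servo_line([x,y,.095],down(yw),.15);m.command_gripper(.03,40);tell("grip")
m.servo_line([x,y,.19],None,.15);tell("lift")
yd=goto([.668,-.162,.16],np.pi/2);m.servo_line([.668,-.162,.047],down(yd),.15);tell("in dish")
m.command_gripper(.06);m.servo_line([.668,-.162,.16],None,.25)
goto([.60,y,.25],np.pi/2);c=shot("wrist","w4");o=ortho(c,x,y,.09,.12,400);o2=ortho(c,x,y,.06,.12,400)
tell();cv2.imwrite("pics/v5.png",np.hstack([o,o2])[...,::-1])
a=shot("top");cv2.imwrite("pics/top2.png",a["image"][...,::-1])
E
```

```text
[[0.6416 0.0792]
 [0.6409 0.0279]
 [0.5904 0.0799]
 [0.5904 0.0286]] centre [0.6158 0.0539 0.06  ]
cap [0.6132 0.0535]
handle [ 0.4427 -0.2657 -0.3602] -20.63632395547705
grip t 10.0 F [ 0.6 -0.6 -0.8] w 0.03
lift t 10.8 F [-0.2  0.2 -0.5] w 0.0298
in dish t 14.1 F [ 0.5 -0.1 -0.1] w 0.0303
t 17.5 F [ 0.6 -1.  -0.5] w 0.0602
```

View pics/v5.png

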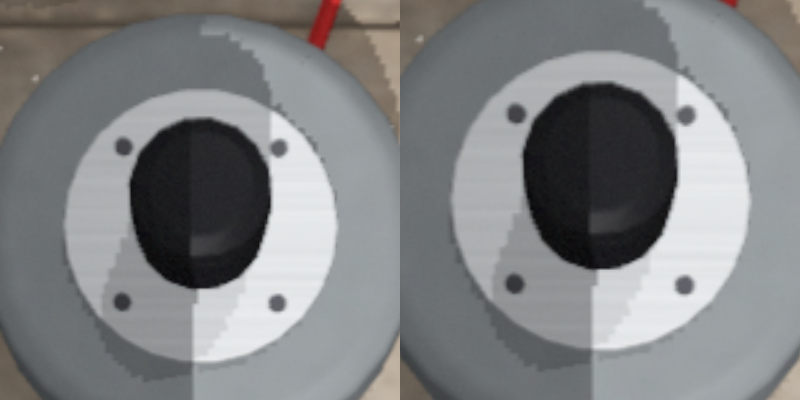

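The cap is still on the spindle and the fingers closed to 30 mm in free air, so the grasp missed. I'll repeat the approach and look before and after closing, reading the actual pose.

```bash
python3 - <<'E'
from h import *
x,y=.6158,.0539
m.command_gripper(.085)
yw=goto([x,y,.17],np.pi/2);tell(m.get_position())
m.servo_line([x,y,.095],down(yw),.15);tell(m.get_position(),m.get_ee_rot())
c=shot("wrist","w5");s=shot("scene")
for w in(.06,.05,.045,.042,.04): m.command_gripper(w,40);tell(w)
c2=shot("wrist","w6");s2=shot("scene")
q=proj(s2,[x,y,.09]).astype(int);k=s2["image"][q[1]-60:q[1]+60,q[0]-80:q[0]+80]
a=cv2.resize(c["image"],(400,300));b=cv2.resize(c2["image"],(400,300))
cv2.imwrite("pics/v6.png",np.vstack([np.hstack([a,b]),np.hstack([cv2.resize(k,(400,300)),0*a])])[...,::-1])
E
```

```text
[0.6153 0.0538 0.1696] t 18.4 F [ 0.1 -0.3  0.7] w 0.0851
[0.6169 0.054  0.0964] [0.0001 1.5686 0.0001] t 19.0 F [-0.7  0.   0.2] w 0.085
0.06 t 19.5 F [-0.3 -0.8  0.5] w 0.0601
0.05 t 19.8 F [ 0.2 -0.1  0. ] w 0.0504
0.045 t 20.0 F [0.1 0.1 0.5] w 0.0448
0.042 t 20.2 F [-0.3 -0.3 -0.7] w 0.0419
0.04 t 20.4 F [-0.2  0.7 -0.3] w 0.0404
```

View pics/v6.png

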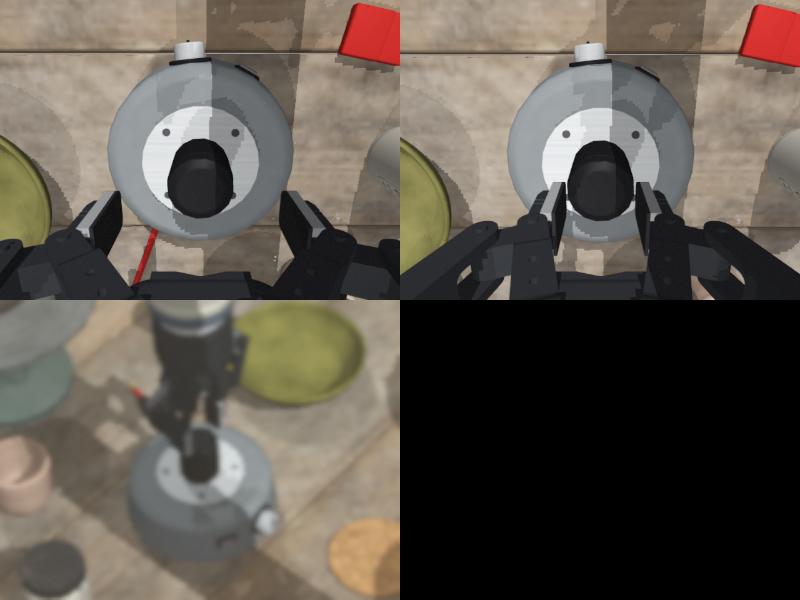

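The wrist image shows the fingertips at about (562,183) and (640,185). By the mount calibration that puts them well behind the expected 22 mm ahead of the TCP: they are level with the cap's top. I'll step down with a force guard to find where the tips really are.

```bash
cat >> h.py <<'E'
def feel(p,z1,step=.004,thr=5,rate=.1):
    """step straight down to z1, stop when pushed up; returns True on contact"""
    z=m.get_position()[2];f0=np.array(m.get_contact_force())[2]
    while z>z1+1e-4:
        z=max(z-step,z1);m.servo_line([p[0],p[1],z],None,rate)
        f=np.array(m.get_contact_force())[2]-f0
        if f>thr: return True
    return False
E
python3 - <<'E'
from h import *
x,y=.6158,.0539
m.command_gripper(.06)
for z in(.085,.075,.067):
    r=feel((x,y),z);tell(z,r,m.get_position())
    if r:break
m.command_gripper(.03,40);tell("grip");c=shot("wrist","w7")
cv2.imwrite("pics/v7.png",c["image"][...,::-1])
E
```

```text
0.085 False [0.6157 0.0539 0.0849] t 21.6 F [0.5 0.8 1.1] w 0.0599
0.075 False [0.6157 0.0539 0.0749] t 22.4 F [-0.2 -0.2 -0. ] w 0.0599
0.067 False [0.6155 0.0539 0.0667] t 22.9 F [ 0.  0. -0.] w 0.0601
grip t 23.2 F [-1.4 -0.4  3.1] w 0.0414
```

View pics/v7.png

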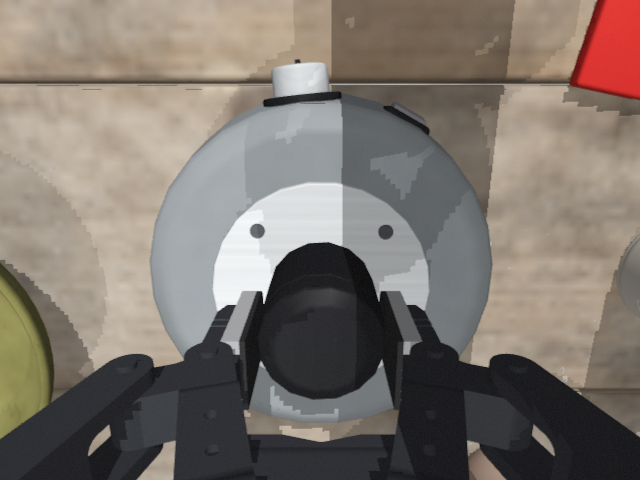

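Gripped at 41 mm with TCP z = 0.067 and no contact with the flange, so the tips really are about 4 cm higher than the text says. Next I place the cap and calibrate the tip offset by touching bare table at (0.50,-0.13). Then I look at the spindle.

```bash
python3 - <<'E'
from h import *
x,y=.6158,.0539
m.servo_line([x,y,.15],None,.15);tell("lift")
yd=goto([.668,-.162,.13],np.pi/2);m.servo_line([.668,-.162,.030],down(yd),.15)
r=feel((.668,-.162),.018,.002,4);tell("in dish",r,m.get_position());m.command_gripper(.07);m.servo_line([.668,-.162,.13],None,.25)
for w,z0 in((.041,.02),(.02,.01)):
    m.command_gripper(w)
    if w==.041: yy=goto([.50,-.13,.06],0)
    m.servo_line([.50,-.13,z0],down(yy),.1)
    r=feel((.50,-.13),-.045,.0015,5,.06);tell("table",w,r,m.get_position());m.servo_line([.50,-.13,.04],None,.15)
m.command_gripper(.085)
goto([.60,y,.22],np.pi/2);c=shot("wrist","w8");o=ortho(c,x,y,.09,.1,400);o2=ortho(c,x,y,.06,.1,400)
a=shot("top");q=proj(a,[.668,-.162,.03]).astype(int);k=cv2.resize(a["image"][q[1]-40:q[1]+40,q[0]-40:q[0]+40],(200,200))
o2[:200,:200]=k
tell();cv2.imwrite("pics/v8.png",np.hstack([o,o2])[...,::-1])
E
```

```text
lift t 23.9 F [ 0.3 -0.1 -0.6] w 0.0417
in dish False [ 0.668 -0.162  0.018] t 28.9 F [-0.1  0.7  0.2] w 0.0415
table 0.041 True [ 0.5002 -0.1301 -0.0155] t 38.2 F [-2.3  0.2 10.9] w 0.0413
table 0.02 True [ 0.5002 -0.1301 -0.0137] t 43.5 F [-1.9  0.7  9.8] w 0.02
t 45.9 F [ 0.   1.  -0.9] w 0.0849
```

View pics/v8.png

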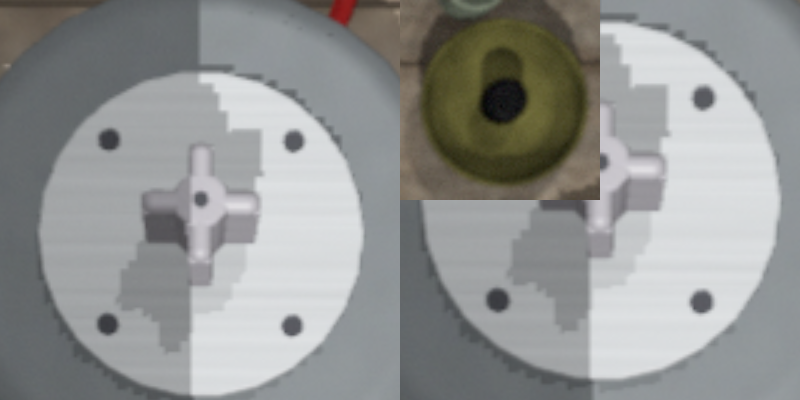

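The spindle's teeth lie along world x and y (tooth ends at (201,150), (257,203) and (148,202) in the ortho), with centre (0.6153,0.0536). The cap sits in the dish. The measured tip is about 14 mm behind the TCP, and I use that from here on. Next is the carrier.

```bash
python3 - <<'E'
from h import *
cx,cy,a=.4422,-.2654,np.radians(-20.55); sx,sy=.6153,.0536
m.command_gripper(.05)
y0=goto([cx,cy,.12],a+np.pi/2)
m.servo_line([cx,cy,.06],down(y0),.2);r=feel((cx,cy),.035,.005,5);tell("at handle",r,m.get_position())
m.command_gripper(.005,90);tell("grip",y0)
m.servo_line([cx,cy,.19],None,.15);tell("lift")
yt=y0-a
q=m.solve_ik([sx,sy,.18],down(yt));print(q,yt)
m.move_to([sx,sy,.18],down(yt));m.servo_line([sx,sy,.15],down(yt),.15)
c=shot("wrist","w9")
r=feel((sx,sy),.097,.004,6);tell("down",r,m.get_position())
s=shot("scene","s9");cv2.imwrite("pics/v9.png",np.hstack([cv2.resize(c["image"],(400,300)),cv2.resize(s["image"][180:330,200:400],(400,300))])[...,::-1])
E
```

```text
at handle False [ 0.442  -0.2653  0.0347] t 50.5 F [ 0.5 -0.3 -0.5] w 0.0498
grip -1.9294614880797312 t 50.9 F [-1.1 -1.   2. ] w 0.0152
lift t 52.1 F [ 0.1  0.1 -5.1] w 0.0151
[ 0.0676  0.4556  1.675  -0.      1.011   1.6384] -1.5707963267948966
down False [0.6153 0.0536 0.097 ] t 57.4 F [-0.  -0.5 -3.8] w 0.0151
```

View pics/v9.png

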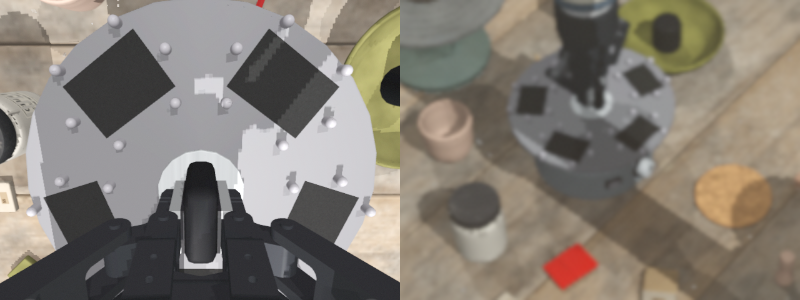

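The carrier slid down past the tooth height to within about 2 mm of home with no contact. Now I seat it, release, and measure the nests.

```bash
cat >> h.py <<'E'
def nests(c,x0=.6153,y0=.0536,z=.102,dbg=None):
    S,n=.26,520;o=ortho(c,x0,y0,z,S,n)
    g=cv2.morphologyEx((o.max(2)<75).astype(np.uint8),cv2.MORPH_OPEN,np.ones((7,7)))
    out=[]
    for k in cv2.findContours(g,cv2.RETR_EXTERNAL,cv2.CHAIN_APPROX_NONE)[0]:
        (u,v),(w,h),a=cv2.minAreaRect(k);A=cv2.contourArea(k)*(S/n)**2
        p=o2w((u,v),x0,y0,S,n);r=np.hypot(*(p-[x0,y0]))
        if .06<r<.092 and 1e-3<A<3e-3 and A>.85*w*h*(S/n)**2: out.append((*p,max(w,h)*S/n,min(w,h)*S/n))
    if dbg: cv2.imwrite(dbg,o[...,::-1])
    P=np.array(out);print("pads",P)
    th=np.arctan2(P[:,1]-y0,P[:,0]-x0);ph=np.angle(np.exp(5j*th).mean())/5
    k=np.round((th-ph)/(2*np.pi/5));ang=ph+k*2*np.pi/5
    ctr=(P[:,:2]-.076*np.c_[np.cos(ang),np.sin(ang)]).mean(0)
    return ctr,ph,np.degrees(th-ang)
E
python3 - <<'E'
from h import *
sx,sy=.6153,.0536
r=feel((sx,sy),.0935,.001,6,.05);tell("seat",r,m.get_position())
m.command_gripper(.05);m.servo_line([sx,sy,.18],None,.25)
goto([.565,sy,.36],np.pi/2);c=shot("wrist","w10");tell()
print(nests(c,dbg="pics/v10.png"))
o=cv2.imread("pics/v10.png")
# check rim circle vs known radius, z of plate
E
```

```text
seat True [0.6156 0.0536 0.0952] t 58.2 F [-3.6 -0.8  6.1] w 0.0154
t 61.8 F [ 0.   0.5 -0.4] w 0.0497
pads [[ 0.5395  0.0539  0.0485  0.0355]
 [ 0.5917 -0.0186  0.049   0.0346]
 [ 0.592   0.1259  0.0497  0.0354]
 [ 0.6769  0.009   0.0486  0.0347]
 [ 0.677   0.0984  0.0497  0.0357]]
(array([0.6154, 0.0537]), np.float64(0.6271911504567536), array([-0.1245, -0.0015, -0.0475,  0.1537,  0.0198]))
```

View pics/v10.png

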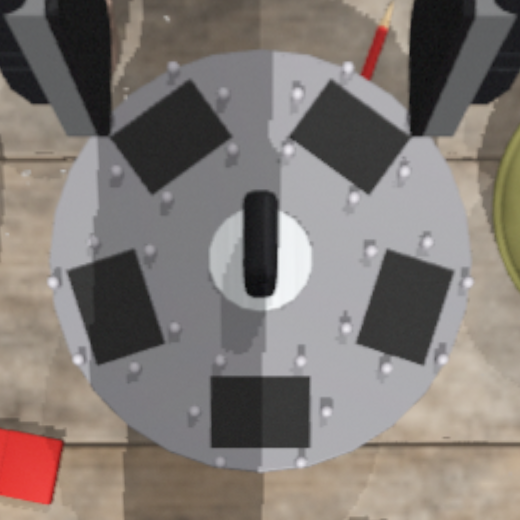

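The carrier is home: contact came at 0.0952 against an expected 0.095. The five pads fit a 76 mm circle about (0.6154,0.0537) at phase 35.9°, with residuals up to 0.15°. Now the first tile, as a check of the routine.

```bash
cat > place.py <<'E'
from h import *
C=np.array([.6154,.0537]);PH=.6272
def look(g):
    goto([g[0]-.04,g[1],.20],np.pi/2);c=shot("wrist");v,s=fitrect(c,g,.009);d=np.hypot(v[0]-g[0],v[1]-g[1]);print("fit",v,"score",round(s,1),"moved",round(d,4));return v,s,d,c
def pick(v):
    m.command_gripper(.06,40)
    y=goto([v[0],v[1],.03],v[2]+np.pi/2);m.servo_line([v[0],v[1],-.0125],down(y),.15)
    m.command_gripper(.03,50);tell("grip");m.servo_line([v[0],v[1],.06],None,.25)
    w=m.get_width();print("w",w);return .037<w<.045
def put(k):
    a=PH+k*2*np.pi/5;p=C+.076*np.array([np.cos(a),np.sin(a)])
    p0=m.get_position();m.servo_line([p0[0],p0[1],.13],None,.3)
    y=goto([*p,.125],a);m.servo_line([*p,.101],down(y),.15)
    r=feel(p,.0905,.0035,4,.1);z=m.get_position()[2];tell("put",k,r,z)
    if r and z>.0935: return False
    m.command_gripper(.053);m.servo_line([*p,.13],None,.3);return True
E
python3 - <<'E'
from place import *
from tiles import G
v,s,d,c=look((.412,.1603,-.9873))
if s>30 and d<.011 and pick(v): print(put(2))
goto([.565,.0537,.36],np.pi/2);c=shot("wrist","w11");o=ortho(c,*C,.111,.26,400)
P=C+.076*np.array([np.cos(PH+4*np.pi/5),np.sin(PH+4*np.pi/5)])
f=fitrect(c,(*P,PH+4*np.pi/5+np.pi/2),.111,search=.006,da=4);print(P,f);drawrect(o,f[0],*C,.26,400)
b=ortho(load("w1"),.46,.29,.009,.4,400)
cv2.imwrite("pics/v11.png",o[...,::-1]);tell()
E
```

```text
fit [ 0.4132  0.1607 -0.9809] score 42.8 moved 0.0012
grip t 64.8 F [-1.8  0.6  8.6] w 0.0379
w 0.037860419094446006
put 2 True 0.09091497484132277 t 67.4 F [-1.  -1.8  4.6] w 0.0375
True
[0.5394 0.0538] (array([0.5393, 0.0532, 4.6653]), np.float64(39.55622418621725))
t 69.4 F [ 0.2  0.9 -0.2] w 0.053
```

View pics/v11.png

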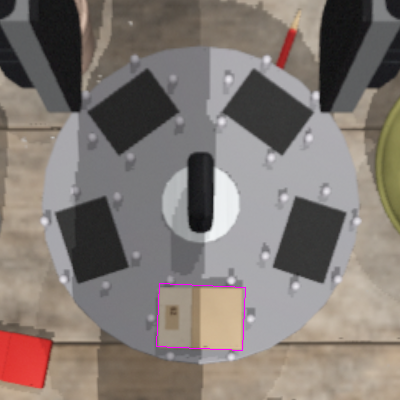

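The light tan tile lies between its six pins (200,318), and its fitted centre is within 0.6 mm of the nest. I go on with the other four, stopping if anything looks off.

```bash
sed -i 's/-\.0125\]/-.012]/' place.py; python3 - <<'E'
from place import *
G=dict(green=(.4109,.2816,.7737),blue=(.4134,.3787,-.1871),white=(.5315,.3116,1.5834),tan=(.52,.3951,-1.1762))
for (n,g),k in zip(G.items(),(3,4,0,1)):
    v,s,d,c=look(g)
    if s<32 or d>.009: print(n,"suspicious");cv2.imwrite("pics/v12.png",c["image"][...,::-1]);break
    if not pick(v): print("no grip");break
    if not put(k): print("put stuck");cv2.imwrite("pics/v12.png",shot("wrist")["image"][...,::-1]);break
else:
    goto([.565,.0537,.36],np.pi/2);c=shot("wrist","w12");cv2.imwrite("pics/v12.png",ortho(c,*C,.111,.26,500)[...,::-1]);tell()
E
```

```text
fit [0.4104 0.2819 0.7731] score 45.2 moved 0.0005
grip t 73.8 F [-0.5 -1.   5.9] w 0.0374
w 0.03746995013379936
put 3 True 0.09873450567938502 t 77.5 F [-1.1 -1.   7.7] w 0.0377
put stuck
```

View pics/v12.png

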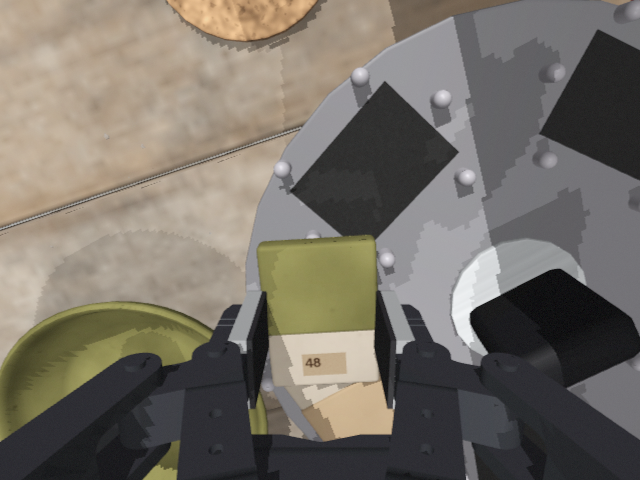

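Contact came at 0.0987, which means the tile is on the pin tops. The picture shows the carrier has turned: the pad is at (375,165) and the light tan tile at (350,410). The travel height was below the handle's top at 146 mm, so the held tile brushed the handle. I lift, travel higher from now on, and remeasure.

```bash
python3 - <<'E'
from place import *
p=m.get_position();m.servo_line([p[0],p[1],.18],None,.25)
goto([.565,.0537,.36],np.pi/2);c=shot("wrist","w13");tell()
print(nests(c,dbg="pics/v13.png"))
E
```

```text
t 78.8 F [ 0.   0.3 -1.3] w 0.038
pads [[0.5503 0.0149 0.0485 0.0347]
 [0.5588 0.1039 0.0494 0.0356]]
(array([0.6158, 0.0536]), np.float64(-0.09516153639433966), array([ 0.2358, -0.2358]))
```

View pics/v13.png

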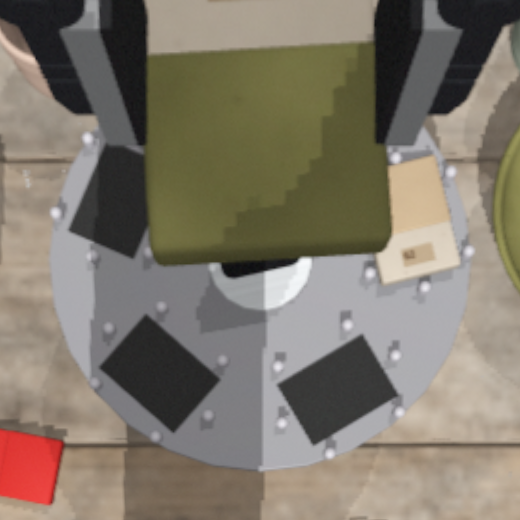

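The occupied nest is at −77° and is still seated. The new phase is −5.45°. I continue with travel above the handle and remeasure the phase after each tile.

```bash
sed -i 's/,\.13\],None,\.3)/,.175],None,.3)/g; s/goto(\[\*p,\.125\],a)/goto([*p,.175],a)/; s/\.101\],down(y),\.15/.101],down(y),.2/' place.py; grep -n "175" place.py; python3 - <<'E'
import place as L
from place import *
L.PH=-.0952
G=dict(green=None,blue=(.4134,.3787,-.1871),white=(.5315,.3116,1.5834),tan=(.52,.3951,-1.1762))
for (n,g),k in zip(G.items(),(3,0,1,2)):
    if g:
        v,s,d,c=look(g)
        if s<32 or d>.009: print(n,"suspicious");cv2.imwrite("pics/v14.png",c["image"][...,::-1]);break
        if not pick(v): print("no grip");break
    if not put(k): print("put stuck");cv2.imwrite("pics/v14.png",shot("wrist")["image"][...,::-1]);break
    if n!="tan":
        goto([.565,.0537,.36],np.pi/2);r=nests(shot("wrist"));ph=L.PH+((r[1]-L.PH+np.pi/5)%(2*np.pi/5)-np.pi/5);print(n,"phase",ph,r[0])
        if abs(ph-L.PH)>.15: print("turned");L.PH=ph;break
        L.PH=ph
else:
    goto([.565,.0537,.36],np.pi/2);c=shot("wrist","w14");cv2.imwrite("pics/v14.png",ortho(c,*C,.111,.26,500)[...,::-1]);tell()
E
```

```text
12:    p0=m.get_position();m.servo_line([p0[0],p0[1],.175],None,.3)
13:    y=goto([*p,.175],a);m.servo_line([*p,.101],down(y),.2)
16:    m.command_gripper(.053);m.servo_line([*p,.175],None,.3);return True
put 3 True 0.09079824530362751 t 82.0 F [ 0.4 -0.3  4.4] w 0.0379
pads [[0.5588 0.1039 0.0498 0.0358]
 [0.6459 0.1237 0.0499 0.0356]
 [0.6917 0.0473 0.049  0.0359]]
green phase -0.09263390732045268 [0.6159 0.054 ]
fit [ 0.4136  0.3807 -0.2178] score 42.2 moved 0.002
grip t 87.1 F [-1.8  0.   7.1] w 0.0376
w 0.03784705238550017
put 0 True 0.09170944859830414 t 90.9 F [-0.5 -0.2  6. ] w 0.0376
pads [[0.5588 0.104  0.0498 0.0358]
 [0.6459 0.1236 0.05   0.0356]]
blue phase -0.09847904993860318 [0.6155 0.0537]
fit [0.5495 0.3052 1.576 ] score 29.5 moved 0.0191
white suspicious
```

View pics/v14.png

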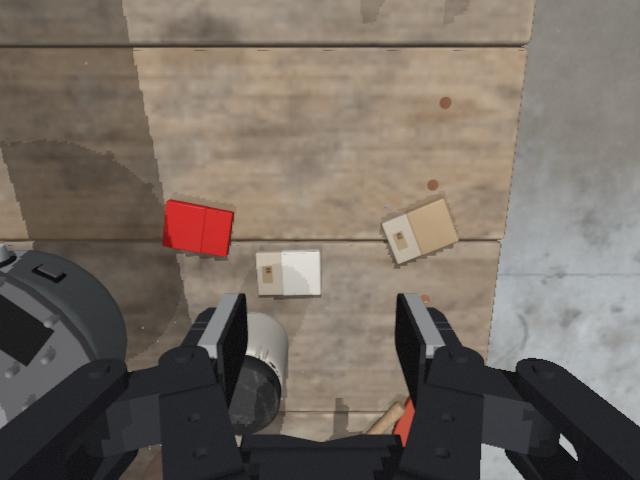

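The white tile has been knocked: it is now at pixel (289,273), closer to the jar at (262,370). I'll take its new pose, move the jar to the mat first to clear the space, then carry on with the white and tan tiles.

```bash
python3 - <<'E'
from place import *
c=shot("wrist");g=on(c,(289,273),.009);v,s=fitrect(c,(g[0],g[1],1.57),.009);print("white",v,s,g)
jx,jy=.630,.2475;mx,my=.4346,-.0126
m.command_gripper(.085,40)
y=goto([jx,jy,.14],np.pi/2)
c=shot("wrist","wj")
m.servo_line([jx,jy,.06],down(y),.2);r=feel((jx,jy),.02,.01,5);tell("jar",r,m.get_position())
m.command_gripper(.05,40);tell("grip")
w=m.get_width()
if .058<w<.07:
    m.servo_line([jx,jy,.20],None,.2);tell("lift")
    y=goto([mx,my,.12],np.pi/2);m.servo_line([mx,my,.035],down(y),.2);r=feel((mx,my),.0245,.002,4);tell("mat",r,m.get_position())
    m.command_gripper(.085);m.servo_line([mx,my,.15],None,.2)
    a=shot("top");cv2.imwrite("pics/v15.png",cv2.resize(a["image"][160:360,150:450],(750,500))[...,::-1])
v,s,d,c=look(v)
tell()
E
```

```text
white [0.5575 0.2828 1.5831] 59.06150624158957 [0.5581 0.2834 0.009 ]
jar False [0.6301 0.2475 0.0201] t 97.4 F [ 0.   1.  -0.5] w 0.0852
grip t 97.8 F [-0.5 -0.1  3.5] w 0.0633
lift t 98.8 F [-0.5 -0.1 -2.1] w 0.0635
mat True [ 0.4348 -0.0126  0.0255] t 103.0 F [-0.2 -0.2  4.9] w 0.0633
fit [0.5576 0.283  1.5907] score 60.7 moved 0.0002
t 106.4 F [ 0.9  0.4 -0.4] w 0.085
```

View pics/v15.png

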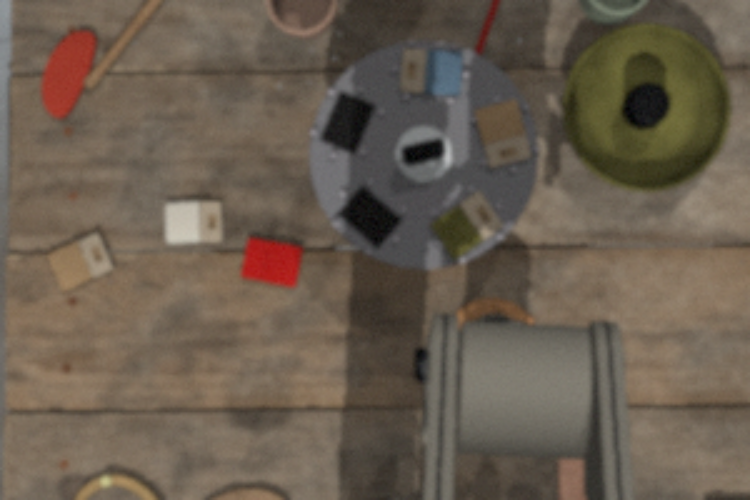

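The jar touched down on the mat at the expected height, though the arm hides it in this view. The three placed tiles are in their nests, and the white (193,222) and tan (82,262) tiles remain.

```bash
python3 - <<'E'
import place as L
from place import *
L.PH=-.0985;v=(.5576,.2829,1.587);ok=True
for n,k in(("white",1),("tan",2)):
    if n=="tan":
        v,s,d,c=look((.52,.3951,-1.1762))
        if s<32 or d>.011: print("tan suspicious");ok=False;break
    if not(pick(v) and put(k)): print(n,"failed");ok=False;break
    if k==1:
        goto([.565,.0537,.36],np.pi/2);r=nests(shot("wrist"));ph=L.PH+((r[1]-L.PH+np.pi/5)%(2*np.pi/5)-np.pi/5);print("phase",ph)
        if abs(ph-L.PH)<.15:L.PH=ph
        else: ok=False;break
goto([.52,.0537,.36],np.pi/2);c=shot("wrist","w16");a=shot("top")
for k in range(-1,4):
    t=L.PH+k*2*np.pi/5;P=C+.076*np.array([np.cos(t),np.sin(t)])
    f,s=fitrect(c,(*P,t+np.pi/2),.111,search=.008,da=8);print(k,"offset mm",(f[:2]-P)*1e3,"deg",np.degrees(f[2]-t)-90,s)
o=ortho(c,.56,.0537,.111,.36,500)
q=proj(a,[.4346,-.0126,.05]).astype(int);kk=cv2.resize(a["image"][q[1]-40:q[1]+40,q[0]-40:q[0]+40],(300,300))
b=np.zeros((500,300,3),np.uint8);b[:300]=kk
cv2.imwrite("pics/v16.png",np.hstack([o,b])[...,::-1]);tell(ok)
E
```

```text
grip t 108.9 F [-0.3 -0.5  6.5] w 0.038
w 0.037772669287983465
put 1 True 0.09136272191657199 t 112.4 F [ 0.  -0.8  4.5] w 0.0378
pads [[0.5583 0.1036 0.0498 0.0357]]
phase -0.09219784780402959
fit [ 0.5203  0.3954 -1.1776] score 44.5 moved 0.0004
grip t 117.6 F [-0.1 -1.2  6.4] w 0.0375
w 0.03758123068239576
put 2 True 0.0914303785418287 t 121.0 F [-1.6  0.4  7.9] w 0.0381
-1 offset mm [1.0601 0.9915] deg 2.6325777195472995 43.826236488513146
0 offset mm [-0.9491 -1.1714] deg 1.3577883423854757 37.79725986830992
1 offset mm [0.2064 0.3667] deg -0.8059921107419967 41.23653256760395
2 offset mm [-0.1744 -0.6579] deg 2.3164198635530084 38.13679561748388
3 offset mm [-1.8312  0.8106] deg 3.2370637948781678 48.69685569718717
True t 123.9 F [ 0.4 -0.3 -0.2] w 0.0533
```

The picture limit is reached, so I check the rest by numbers. All five tiles touched down at full depth (0.0908–0.0917, against 0.0987 on the pin tops), with fitted offsets of 2 mm or less. Last, the jar, cap and carrier checks with the arm out of the way.

```bash
python3 - <<'E'
from h import *
goto([.42,.38,.30],np.pi/2);a=shot("top");S,n=.16,320
def dark(c,x,y,z,thr,S=.16):
    o=ortho(c,x,y,z,S,n);g=(o.max(2)<thr).astype(np.uint8)
    k=max(cv2.findContours(g,cv2.RETR_EXTERNAL,cv2.CHAIN_APPROX_NONE)[0],key=cv2.contourArea)
    (u,v),r=cv2.minEnclosingCircle(k);return o2w((u,v),x,y,S,n),r*S/n,cv2.contourArea(k)*(S/n)**2
print("jar lid top",dark(a,.4346,-.0126,.091,70));print("cap top",dark(a,.668,-.162,.056,45))
goto([.39,-.03,.30],np.pi/2);c=shot("wrist");tell()
print("jar lid wrist",dark(c,.4346,-.0126,.091,70))
o=cv2.cvtColor(ortho(c,.4346,-.0126,.005,.16,320),cv2.COLOR_RGB2HSV)
g=((o[...,1]>110)&(o[...,0]<20)).astype(np.uint8);g=cv2.morphologyEx(g,cv2.MORPH_OPEN,np.ones((5,5)))
k=max(cv2.findContours(g,cv2.RETR_EXTERNAL,cv2.CHAIN_APPROX_NONE)[0],key=cv2.contourArea);(u,v),r=cv2.minEnclosingCircle(k);print("mat",o2w((u,v),.4346,-.0126,.16,320),r*.16/320)
goto([.40,.40,.30],np.pi/2);tell(m.get_position())
E
```

```text
jar lid top (array([ 0.4379, -0.0125]), 0.03284067535400391, 0.0029741249999999998)
cap top (array([ 0.6681, -0.1576]), 0.023528623580932616, 0.00141125)
t 127.3 F [ 0.2 -0.5  0.1] w 0.0531
jar lid wrist (array([ 0.4277, -0.0113]), 0.02553099060058594, 0.00051775)
mat [ 0.4653 -0.0141] 0.032512546539306644
[0.4002 0.3996 0.3   ] t 129.3 F [-0.3 -0.2 -0.3] w 0.0529
```

The lid from the top view is at (0.438,-0.0125) with radius 32.8 mm, and the cap is in the dish. The two wrist segmentations are partial: their radii do not match the lid or the mat. I'll check the mat centre from the initial top picture instead.

```bash
python3 - <<'E'
from h import *
a=shot("top");a["image"]=cv2.imread("pics/top0.png")[...,::-1].copy()
o=ortho(a,.4346,-.0126,.005,.16,320);h=cv2.cvtColor(o,cv2.COLOR_RGB2HSV)
for t in(110,125,140):
    g=cv2.morphologyEx(((h[...,1]>t)&(h[...,0]<22)).astype(np.uint8),cv2.MORPH_OPEN,np.ones((9,9)))
    k=cv2.findContours(g,cv2.RETR_EXTERNAL,cv2.CHAIN_APPROX_NONE)[0]
    if k: k=max(k,key=cv2.contourArea);(u,v),r=cv2.minEnclosingCircle(k);print(t,o2w((u,v),.4346,-.0126,.16,320),r*.0005,cv2.contourArea(k)*.0005**2)
E
```

```text
110 [ 0.4334 -0.0115] 0.05000393295288086 0.007519
125 [ 0.4335 -0.011 ] 0.048346294403076175 0.006450875
```

The mat is at (0.4334,-0.0115) with radius 50.0 mm. The jar is about 4.6 mm off centre, so it is wholly on the mat (17 mm allowed).

```bash
python3 -c "
from rig import manip as m
m.sign_off();print(m.get_time())"
```

```text
the job is handed in; nothing more can be done
the job is handed in; nothing more can be done
```

I finished the job and handed it in; the clock read 129 s at my last check. The cap is in the dish, the carrier is home on the spindle, all five tiles are in nests, and the jar is on the cork mat. The red look-alike tile was left alone.

**Last checks**
- **Carrier:** it touched down at TCP height 95.2 mm, against 95 mm expected for fully home. I did not measure its height again after that.
- **Tiles:** all five went down to full depth, about 7 mm below where a tile stops on the pin tops. Their fitted centres are within about 2 mm of the nests. Fitted angles are off by up to 3.2°. I did not see a picture of all five together, because the limit of 16 was reached, so this rests on contact heights and image fits.
- **Cap:** about 4 mm from the dish centre.
- **Jar:** about 5 mm from the mat centre, and it touched down at the expected height.

**What went wrong or disagreed**
- **Fingertips:** they are about 14 mm behind the TCP, not 22 mm ahead as the text says. The first cap grasp missed because of this, so I measured the offset by touching the table.
- **Carrier turned:** a held tile appears to have brushed the handle, because I moved it lower than the handle's top. The carrier turned and the green tile came down on the pins. I measured again and travelled higher after that.
- **White tile:** it had been knocked about 4 cm while waiting, so I found it again before picking it up.
- **Jar check:** my wrist-camera reading of the jar and mat was partial and disagreed. I used the top-camera figures, whose radii matched the real sizes.

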